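# Cover the rinse pot and find the socket key for its nut

## Robot

A 6-joint arm with a two-finger parallel gripper is mounted at the origin on the work surface; the furniture and walls round the work are solid. World frame = base frame: x ahead of the robot, y to its left, z up, the work surface at z = 0. Lengths are in m, angles in degrees, forces in N, time in s.
With the tool pointing down it reaches from about 0.3 to 0.825 m from the base axis. Payload 5.4 kg.
Tool frame: the origin (TCP) lies at the very end of the fingers, on their centre line; the grasp point (between the pads) lies bot.tcp_to_grasp behind it (bot.tcp_to_grasp is the distance from the TCP to the grasp point, in m); z points along the fingers, y is the line along which they close (so a half turn about z gives the same grasp; the last joint's range is limited). The gripper opens to 92 mm and grips with 3 to 60 N. Pads are 20 mm wide; open, the fingers measure 128 mm over their backs; the gripper's body (75 mm by 189 mm) begins 69 mm behind the grasp point.
Start: joints at [53.394, 9.076, 91.501, -0, 79.423, -12.038], TCP at [0.239, 0.523, 0.215] pointing down, gripper open.
Joint ranges: [-166.64, 166.64], [-54.1, 131.32], [10.49, 154.53], [-73.88, 253.88], [9.74, 151.15], [-171.62, 171.62]. Speed limits (degrees/s): [147.25, 147.25, 180, 180, 180, 180].

## Interface

Orientations are given as [roll, pitch, yaw] about the fixed x, y, z axes, in that order (R = Rz(yaw) Ry(pitch) Rx(roll)).
In Python, from cell import sensors, eyes, bot gives the robot as it stands.
- The arm moves only by the shell command python3 -m inch 'ROWS' [OPENING] [FORCE]. ROWS is JSON, a list of rows, each an object of numbers: "dx", "dy", "dz": the shift along the tool's x, y, z in units of 800 mm (1.0 is 800 mm); "turn": the turn about the tool's z in units of 0.5 rad (1.0 is 0.5 rad). A call has exactly 8 rows; each row shifts and turns the commanded pose from where the row before left it, along the tool's axes as they then stand; what a row does not reach is not made up. A row lasts 1/12 s, in which the tool goes at most 41.7 mm and 7.16 degrees, less where a joint would pass 70% of its speed; a pose out of reach is approached as far as the arm can. A call with a number of a shift or a turn outside -1 to 1 is refused whole. A call with a gripper value outside its range is refused whole. OPENING is the opening, from 0 (shut) to 1 (fully open), set as the call begins (- or left out, the last holds). The fingers move at their own pace and stop on an object; FORCE is the grip in N (left out, the last holds). Time passes only in rows, so rows that do not move let the fingers close, or fill a call up. It gives the time, the measured TCP pose, the force, the opening and the grip force at its end, in the units of the state.
- sensors.read_state(): the state, without advancing time (a new reading comes with each control period).
- eyes.get_image(name): name is "side" or "top" or "wrist"; returns a dict with "color" (480x640x3 uint8, red, green, blue), "mtx" (3x3 intrinsics, pixels), "T" (4x4, takes a point from camera to world coordinates). Camera axes: x right, y down, z forward; pixel columns grow to the right and rows downward; lengths in m; the calibration is good to about 2 mm. A picture is of the moment at which its call begins. There is no depth.
- bot.close_job(): hands the job in; it is judged then, once.
The state is a dict: "t": time; "joints": joint angles; "joint_velocities": joint speeds; "tau": joint torques, N m; "position": TCP position; "orientation": TCP orientation; "contact_force": force on the tool from outside, world axes, zero at the start; "wrist_torque": the same for the moment, N m; "gripper_width": finger opening in m; "finger_force": force on a finger pad.
Only numpy, scipy, OpenCV 4.12 (cv2) and the standard library are available. Lean on these libraries where they do the work, as an engineer would, in place of code of your own. Each camera call takes 0.05 s, during which the arm holds its last target. There are 200 camera calls.

## Task

Gently set the loose disc cover, nut upward, onto the rim of the rinse pot so that it sits level with its plug fully inside, and let it go. Then try the two socket keys on the cover's brass nut to find the one that slips over it, leave the other key standing upright on the bench, and finish still gripping the fitting key, seated all the way down over the nut, ready to turn. Leave the ink tins and the blue tape roll where they are.

Things in the scene. Friction and masses are not known exactly. Their poses are not given: they have to be found in the camera images.
- pot: Blue metal rinse pot, open at the top, bolted to the bench (cannot move). Outside 108 mm across, 116 mm at the rim, 60 mm high; mouth 108 mm inside at the rim, 100 mm from 8 mm below it. Three bolted lugs at its foot reach 75 mm from the axis. Origin: centre of its underside, on the bench; z up.
- pot_rim (a point): Centre of the pot's mouth, level with the top of the rim (60 mm above the bench).
- cover: Loose cover, 0.26 to 0.49 kg, lying plug down: black rubber plug 93 mm across (84 mm at its lower edge), z = 0 to 10 mm; grey disc 120 mm across, z = 10 to 18 mm; in its middle a fixed brass hex nut to carry it by. Origin: centre of the plug's underside; z up. Seated, the disc lies on the rim, origin 50 mm above the pot's origin; it has a few mm of side play and can turn.
- nut_top (a point): Centre of the nut's top face, 40 mm above the cover's origin. Nut: cover z = 18 to 40 mm, 30 mm across flats (35 across corners), sides of the upper 6 mm sloping in to 24 mm across flats, a 14 mm stud end 2 mm above the top. One pair of flats faces +y and -y of the cover, the others follow every 60 degrees.
- key_a: Socket key standing upright, 91 mm high, 0.14 to 0.28 kg: dark six-sided barrel 46 mm across flats, 45 mm high, with a hex bore 30 mm deep open below; round collar to z = 49 mm; orange flat tab to grip, z = 49 to 91 mm, 36 mm wide along x, 14 mm thick along y. Origin: centre of the underside; z up. Flats of barrel and bore face +y and -y, then every 60 degrees.
- key_b: The other socket key, with the same outside, sizes and axes. Only the bores differ: one is too small and stops on top of the nut; the other, 33 mm across flats, slips over until the barrel stands on the disc (key origin then 18 mm above the cover's origin). Found by trying.
- ink_tin_0: Bystander: open ink tin with black ink, 86 mm across, 62 mm high. Origin: centre of its underside.
- ink_tin_1: Bystander: open ink tin with red ink, 70 mm across, 48 mm high. Origin: centre of its underside.
- ink_tin_2: Bystander: open ink tin with blue ink, 70 mm across, 45 mm high. Origin: centre of its underside.
- tape_blue: Bystander: roll of blue tape lying flat, 106 mm across, 38 mm high. Origin: centre of its underside.

How it is judged (in metres and radians):
On the way, in this order (a step that is already met when the one before it is completed fails the run):
1. the cover sits level on the rim, its plug in the mouth, and the fingers have let it go (z of cover in the frame of pot below 0.053 m and horizontal distance between cover and pot below 0.007 m and angle between cover's own z axis and vertical below 0.05 rad and contact force between the fingers and cover below 0.1 N), for 0.2 s.
2. the fitting key is all the way down over the nut (z of key_b in the frame of cover below 0.022 m and horizontal distance between key_b and cover below 0.005 m and angle between the z axis of key_b and the z axis of cover, either way round below 0.08 rad), for 0.2 s.
At the end, for the whole second after the job is handed in: Cover on the rim: height within 3 mm, axis 7 mm, tilt 0.05 rad, not touched by the arm. Fitting key over the nut: within 4 mm of fully down, 5 mm of its axis, 0.08 rad of square, at rest, gripped with over 2 N. Other key upright on the bench (4 mm, 0.1 rad), at rest (all of step 2 and z of cover in the frame of pot between 0.046 and 0.053 m and horizontal distance between cover and pot below 0.007 m and angle between cover's own z axis and vertical below 0.05 rad and z of key_b in the frame of cover above 0.014 m and contact force between the fingers and key_b above 2 N and linear speed of each of key_b, key_a below 0.02 m/s and contact force between the arm and cover below 0.1 N and height (world z) of key_a between -0.004 and 0.004 m and angle between key_a's own z axis and vertical below 0.1 rad); the arm keeps its last pose, push and grip.
It fails at once if the cover is dropped or rammed onto the pot (more than 80 N between them) (contact force between cover and pot above 80 N).
It fails at once if an ink tin or the tape roll is pushed more than 30 mm from its place (distance of any of ink_tin_0, ink_tin_1, ink_tin_2, tape_blue from where it was at the start of the episode above 0.03 m).
It also fails if it takes over 67 s, if anything falls off the work surface, if the arm or the gripper's body presses on something with over 40 N, if the wrist force passes 120 N, or if a joint passes its speed limit or range.

## Working session

There is one attempt and no reset: what is moved stays moved. The work goes in short steps, Python scripts to look and compute and a shell command to move; the robot and the scene stay as the last step left them, time stands still between calls to the robot, and variables do not carry over. Pictures are saved under pics/ and viewed, at most 10 in all, crops included, and the job is handed in when it is done.

```bash
ls; mkdir -p pics; python3 - <<'E'
from cell import sensors,eyes,bot
import cv2,numpy as np
print(sensors.read_state(),bot.tcp_to_grasp)
for n in ["top","side"]:
    d=eyes.get_image(n);cv2.imwrite(f"pics/{n}0.png",d["color"][:,:,::-1]);print(n,d["mtx"].tolist(),d["T"].round(4).tolist())
    np.savez(f"pics/{n}0.npz",**d)
E
```

```text
pics
{'t': 0.0, 'joints': array([ 5.33934359e+01,  9.11280081e+00,  9.15710619e+01, -1.27049759e-03,
        7.94240543e+01, -1.20388421e+01]), 'joint_velocities': array([-0.04119547, -0.11540384,  0.00252585, -0.06185401, -0.00639419,
        0.03658257]), 'tau': array([ 1.23789032e-03, -3.85560107e+01, -3.22108877e+01,  7.03705125e-02,
        3.76616162e-02, -1.35379032e-04]), 'position': array([0.23871897, 0.52241428, 0.21362717]), 'orientation': array([-1.79894196e+02, -2.12877358e-02,  1.55432493e+02]), 'contact_force': array([-1.08950834,  0.43930893,  0.19908641]), 'wrist_torque': array([-6.00932262e-02, -1.88481496e-04, -2.70222078e-05]), 'finger_force': 0.0, 'gripper_width': 0.09198117880500892} 0.0187
top [[520.6159521769828, 0.0, 321.16845113292453], [0.0, 520.6159521769828, 242.91049912289554], [0.0, 0.0, 1.0]] [[-0.0104, -0.9897, 0.1431, 0.3813], [-0.9999, 0.0106, 0.001, -0.0691], [-0.0025, -0.1431, -0.9897, 1.2757], [0.0, 0.0, 0.0, 1.0]]
side [[543.1787644199845, 0.0, 318.47632306715525], [0.0, 543.1787644199845, 232.2859380078189], [0.0, 0.0, 1.0]] [[0.5104, 0.7041, -0.4938, 1.2146], [0.86, -0.4183, 0.2924, -0.4541], [-0.0007, -0.5739, -0.819, 1.185], [0.0, 0.0, 0.0, 1.0]]
```

View pics/top0.png

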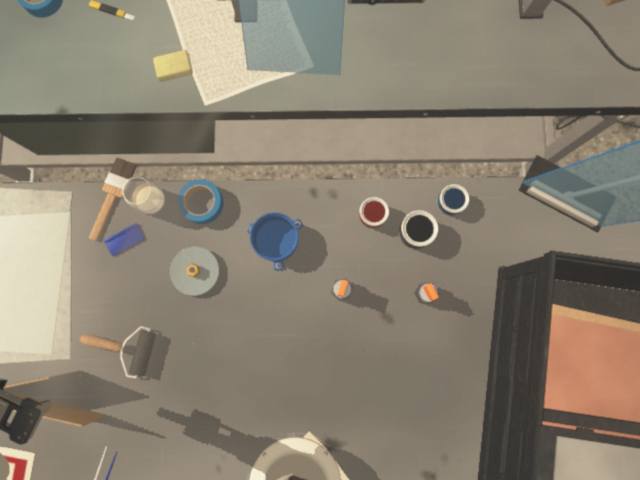

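View pics/side0.png

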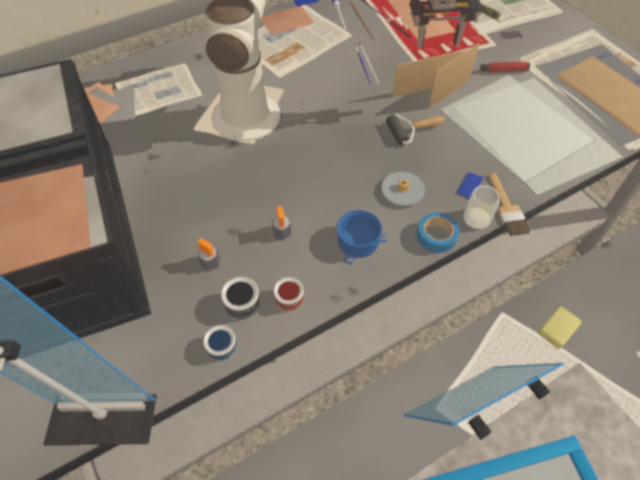

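Top view: cover nut (192,270), pot mouth (275,237), key tabs (342,289) and (429,293), tins at right of the pot, tape at (200,202). Side view agrees: cover (403,189), pot (359,233), keys (281,217) and (208,247).

```bash
cat > h.py <<'E'
import numpy as np,cv2
from cell import sensors,eyes
from scipy.spatial.transform import Rotation as R
def ray(d,u,v,z):
    p=np.linalg.inv(d["mtx"])@[u,v,1]; w=d["T"][:3,:3]@p; o=d["T"][:3,3]
    return (o+w*(z-o[2])/w[2]).round(4)
def proj(d,P):
    q=np.linalg.inv(d["T"])@np.r_[P,1]; q=d["mtx"]@q[:3]; return q[:2]/q[2]
def go(x,y,z,yaw=None):
    "remaining shift in tool axes in units, and turn units, from measured pose"
    s=sensors.read_state(); r=R.from_euler('xyz',s["orientation"],degrees=True)
    e=r.inv().apply(np.array([x,y,z])-s["position"])
    t=None
    if yaw is not None:
        t=((s["orientation"][2]-yaw+90)%180-90); t=round(np.radians(t)/.5,3)
    print("pos",s["position"].round(4),"ori",s["orientation"].round(1),"mm",(e*1000).round(1),"units",(e/.8).round(4),"turn",t)
def snap(n,f):
    d=eyes.get_image(n); np.savez(f"pics/{f}.npz",**d); cv2.imwrite(f"pics/{f}.png",d["color"][:,:,::-1]); return d
E
python3 - <<'E'
from h import *
t=np.load("pics/top0.npz");s=np.load("pics/side0.npz")
for n,a,b,z in [("cover",(192,270),(404,184),.042),("pot",(275,237),(360,232),.06),("k1",(342,288.5),(281,209),.091),("k2",(429,292.5),(206,243),.091),("tin r",(374,212),(289,291),.048),("tin bk",(420,229),(240,295),.062),("tape",(200,202),(438,231),.038),("tinbl",(454,199),(219,341),.045)]:
    print(n,ray(t,*a,z),ray(s,*b,z))
go(.36,.18,.2)
c=t["color"][:,:,::-1]
T=[cv2.resize(c[y-37:y+38,x-50:x+50],(400,300),interpolation=cv2.INTER_CUBIC) for x,y in [(194,271),(275,240),(342,289),(429,293)]]
cv2.imwrite("pics/crop1.png",np.vstack([np.hstack(T[:2]),np.hstack(T[2:])]))
E
```

```text
cover [0.4979 0.2399 0.042 ] [0.5062 0.2379 0.042 ]
pot [0.5723 0.0411 0.06  ] [0.5892 0.0383 0.06  ]
k1 [ 0.4475 -0.1141  0.091 ] [ 0.4444 -0.1084  0.091 ]
k2 [ 0.4364 -0.3112  0.091 ] [ 0.4429 -0.3143  0.091 ]
tin r [ 0.6325 -0.1956  0.048 ] [ 0.6398 -0.1953  0.048 ]
tin bk [ 0.5875 -0.3018  0.062 ] [ 0.5977 -0.302   0.062 ]
tape [0.6639 0.2256 0.038 ] [0.6772 0.2228 0.038 ]
tinbl [ 0.663 -0.39   0.045] [ 0.6696 -0.3916  0.045 ]
pos [0.2388 0.5225 0.2137] ori [-179.9   -0.   155.4] mm [-252.7 -261.    14.1] units [-0.3158 -0.3263  0.0176] turn None
```

View pics/crop1.png

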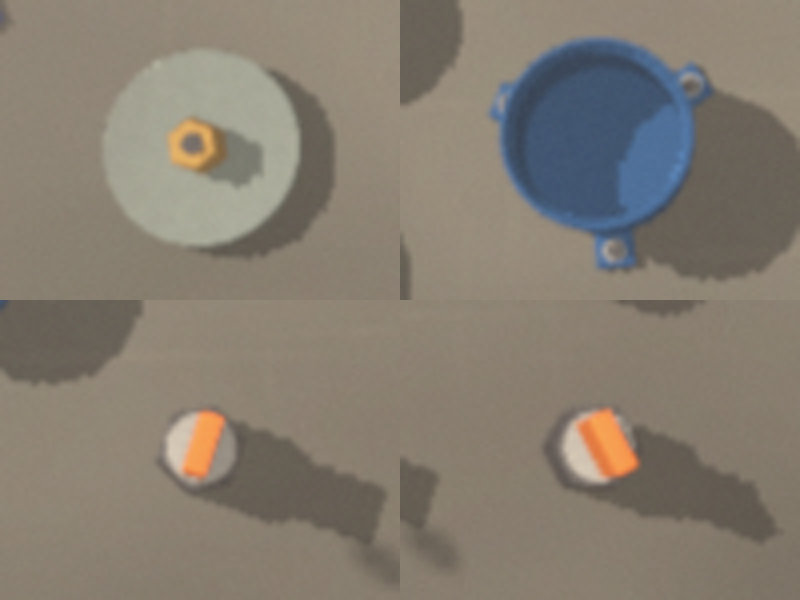

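Crop: nut centre about (195,144) in the first tile; tabs long axis about -14° (key at y=-0.11) and +25° (key at y=-0.31) in world yaw. Next: go above the cover.

```bash
python3 -c "
from h import *
go(.47,.24,.25)"
```

```text
pos [0.2388 0.5225 0.2137] ori [-179.9   -0.   155.4] mm [-327.7 -160.8  -36.1] units [-0.4097 -0.201  -0.0451] turn None
```

```bash
python3 -m inch '[{"dx":-0.041,"dy":-0.02,"dz":-0.005},{"dx":-0.041,"dy":-0.02,"dz":-0.005},{"dx":-0.041,"dy":-0.02,"dz":-0.005},{"dx":-0.041,"dy":-0.02,"dz":-0.005},{"dx":-0.041,"dy":-0.02,"dz":-0.005},{"dx":-0.041,"dy":-0.02,"dz":-0.005},{"dx":-0.041,"dy":-0.02,"dz":-0.005},{"dx":-0.041,"dy":-0.02,"dz":-0.005}]' 
python3 -m inch '[{"dx":-0.041,"dy":-0.02,"dz":-0.005},{"dx":-0.041,"dy":-0.02},{},{},{},{},{},{}]'
python3 -c "
from h import *
d=snap('wrist','w1');print(d['mtx'].round(1).tolist(),d['T'].round(3).tolist());go(.5,.24,.2)"
```

```text
[[381.9, 0.0, 324.8], [0.0, 381.9, 242.3], [0.0, 0.0, 1.0]] [[0.415, 0.883, 0.22, 0.175], [0.91, -0.402, -0.103, 0.551], [-0.002, 0.243, -0.97, 0.383], [0.0, 0.0, 0.0, 1.0]]
pos [0.2388 0.5226 0.2139] ori [-179.9   -0.   155.4] mm [-355.  -148.4   14. ] units [-0.4438 -0.1855  0.0175] turn Noneinvalid input
invalid input
```

View pics/w1.png

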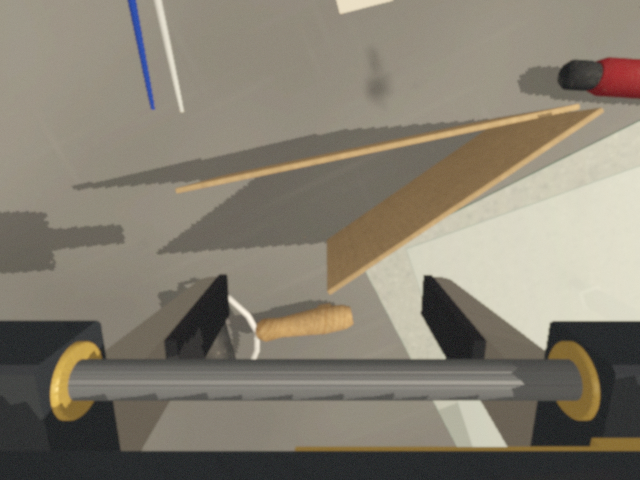

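No arm motion: the rows were refused, and the picture shows the start view (fingertips near rows 280-350). I'll give all four keys per row.

```bash
python3 -m inch '[{"dx":-0.041,"dy":-0.02,"dz":-0.005,"turn":0},{"dx":-0.041,"dy":-0.02,"dz":-0.005,"turn":0},{"dx":-0.041,"dy":-0.02,"dz":-0.005,"turn":0},{"dx":-0.041,"dy":-0.02,"dz":-0.005,"turn":0},{"dx":-0.041,"dy":-0.02,"dz":-0.005,"turn":0},{"dx":-0.041,"dy":-0.02,"dz":-0.005,"turn":0},{"dx":-0.041,"dy":-0.02,"dz":-0.005,"turn":0},{"dx":-0.041,"dy":-0.02,"dz":-0.005,"turn":0}]' && python3 -m inch '[{"dx":-0.041,"dy":-0.02,"dz":-0.005,"turn":0},{"dx":-0.041,"dy":-0.02,"dz":0,"turn":0},{"dx":0,"dy":0,"dz":0,"turn":0},{"dx":0,"dy":0,"dz":0,"turn":0},{"dx":0,"dy":0,"dz":0,"turn":0},{"dx":0,"dy":0,"dz":0,"turn":0},{"dx":0,"dy":0,"dz":0,"turn":0},{"dx":0,"dy":0,"dz":0,"turn":0}]' && python3 -c "
from h import *
go(.5,.24,.2)
d=snap('wrist','w2');print(proj(d,[.5,.24,.04]))"
```

```text
t: 0.82
position: [0.4252, 0.2958, 0.2466]
orientation: [-180.0, -0.0, 155.4]
contact_force: [1.3, 0.8, 0.0]
gripper_width: 0.0917
finger_force: 0.0
t: 1.48
position: [0.4702, 0.242, 0.2506]
orientation: [180.0, -0.0, 155.5]
contact_force: [0.4, 0.3, 0.1]
gripper_width: 0.0919
finger_force: 0.0
pos [0.4702 0.242  0.2506] ori [180.   -0.  155.5] mm [-28.   10.5  50.6] units [-0.035   0.0132  0.0632] turn None
[336.17629042 244.07976987]
```

```bash
python3 -c "
import cv2
c=cv2.imread('pics/w2.png')[100:380,150:520]
cv2.imwrite('pics/w2c.png',cv2.resize(c,None,fx=2.1,fy=2.1,interpolation=cv2.INTER_CUBIC))"
```

```text
(no output)
```

View pics/w2c.png

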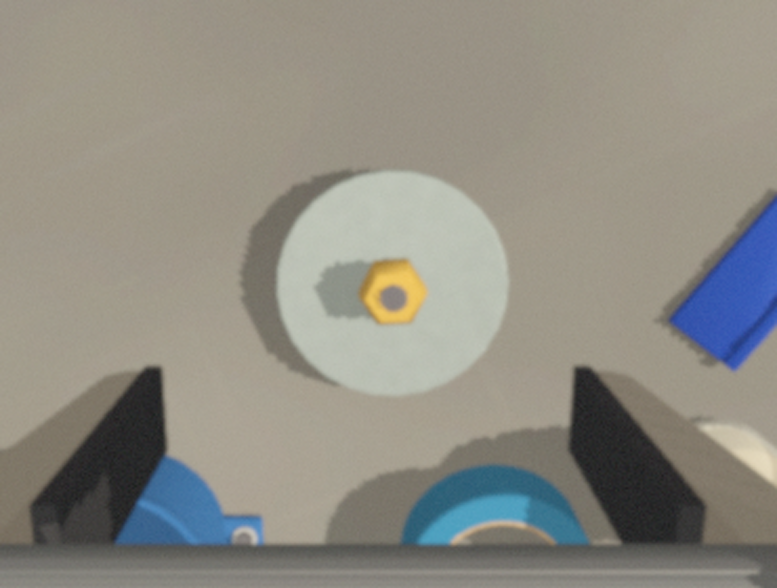

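Nut stud centre at crop (393,297) = full (337,241); hex corners lie left/right along tool y, so a 30° turn puts the pads on flats.

```bash
python3 -c "
from h import *
d=np.load('pics/w2.npz')
print(ray(d,337.1,241.4,.042),ray(d,336.9,235,.018))
p=ray(d,337.1,241.4,.042)
go(p[0],p[1],.1,125.5)"
```

```text
[0.4973 0.2422 0.042 ] [0.4965 0.2431 0.018 ]
pos [0.4703 0.2419 0.2506] ori [180.   -0.  155.5] mm [-24.5  11.5 150.6] units [-0.0306  0.0144  0.1883] turn 1.048
```

```bash
python3 -m inch '[{"dx":-0.0305,"dy":0.0142,"dz":0,"turn":0},{"dx":0,"dy":0,"dz":0.03,"turn":0.21},{"dx":0,"dy":0,"dz":0.03,"turn":0.21},{"dx":0,"dy":0,"dz":0.03,"turn":0.21},{"dx":0,"dy":0,"dz":0.03,"turn":0.21},{"dx":0,"dy":0,"dz":0.03,"turn":0.21},{"dx":0,"dy":0,"dz":0.03,"turn":0},{"dx":0,"dy":0,"dz":0,"turn":0}]' && python3 -m inch '[{"dx":0,"dy":0,"dz":0.02,"turn":0},{"dx":0,"dy":0,"dz":0.02,"turn":0},{"dx":0,"dy":0,"dz":0,"turn":0},{"dx":0,"dy":0,"dz":0,"turn":0},{"dx":0,"dy":0,"dz":0,"turn":0},{"dx":0,"dy":0,"dz":0,"turn":0},{"dx":0,"dy":0,"dz":0,"turn":0},{"dx":0,"dy":0,"dz":0,"turn":0}]' && python3 -c "
from h import *
go(.497,.2425,.0225,125.5)
d=snap('wrist','w3');print(proj(d,[.497,.2425,.042]))
cv2.imwrite('pics/w3c.png',cv2.resize(d['color'][140:440,120:520,::-1],None,fx=2,fy=2))"
```

```text
t: 2.2
position: [0.4937, 0.2407, 0.1015]
orientation: [-179.5, -0.2, 125.4]
contact_force: [-0.4, -0.5, 0.6]
gripper_width: 0.0916
finger_force: 0.0
t: 2.87
position: [0.4984, 0.2414, 0.0756]
orientation: [179.9, 0.0, 125.4]
contact_force: [-0.5, -0.0, -1.1]
gripper_width: 0.092
finger_force: 0.0
pos [0.4984 0.2414 0.0756] ori [179.9   0.  125.4] mm [ 1.7 -0.6 53.1] units [ 0.0022 -0.0007  0.0663] turn -0.005
[326.4691143  269.89457742]
```

View pics/w3c.png

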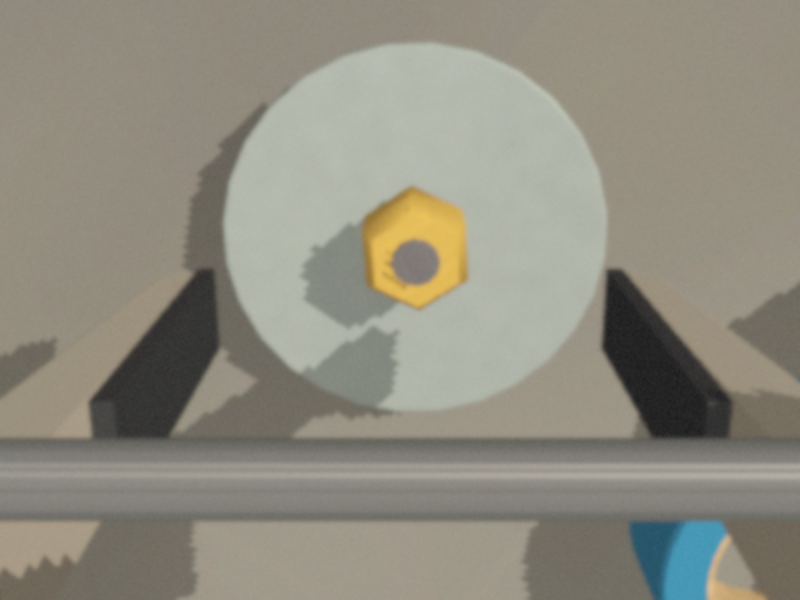

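Stud at full-frame (327.5,271), within 1 px of the prediction, flats facing the pads. Descend and grip.

```bash
python3 -m inch '[{"dx":0.002,"dy":0,"dz":0.02,"turn":0},{"dx":0,"dy":0,"dz":0.02,"turn":0},{"dx":0,"dy":0,"dz":0.014,"turn":0},{"dx":0,"dy":0,"dz":0.008,"turn":0},{"dx":0,"dy":0,"dz":0.003,"turn":0},{"dx":0,"dy":0,"dz":0,"turn":0},{"dx":0,"dy":0,"dz":0,"turn":0},{"dx":0,"dy":0,"dz":0,"turn":0}]' && python3 -m inch '[{"dx":0,"dy":0,"dz":0,"turn":0},{"dx":0,"dy":0,"dz":0,"turn":0},{"dx":0,"dy":0,"dz":0,"turn":0},{"dx":0,"dy":0,"dz":0,"turn":0},{"dx":0,"dy":0,"dz":0,"turn":0},{"dx":0,"dy":0,"dz":0,"turn":0},{"dx":0,"dy":0,"dz":0,"turn":0},{"dx":0,"dy":0,"dz":0,"turn":0}]' 0 35 && python3 -m inch '[{"dx":0,"dy":0,"dz":0,"turn":0},{"dx":0,"dy":0,"dz":0,"turn":0},{"dx":0,"dy":0,"dz":0,"turn":0},{"dx":0,"dy":0,"dz":0,"turn":0},{"dx":0,"dy":0,"dz":0,"turn":0},{"dx":0,"dy":0,"dz":0,"turn":0},{"dx":0,"dy":0,"dz":0,"turn":0},{"dx":0,"dy":0,"dz":0,"turn":0}]'; python3 -c "
from h import *
t=snap('top','t1')
go(.5,.24,.15)
c=t['color']
# pot rim: blue segmentation hull
hsv=cv2.cvtColor(c,cv2.COLOR_RGB2HSV)
m=cv2.inRange(hsv,(100,120,50),(125,255,255))[190:290,235:320]
cs,_=cv2.findContours(m,0,2);k=max(cs,key=cv2.contourArea);print(cv2.minEnclosingCircle(k),cv2.boundingRect(k))
"
```

```text
t: 3.58
position: [0.4976, 0.2427, 0.0235]
orientation: [179.9, 0.0, 125.3]
contact_force: [0.2, 1.1, -0.0]
gripper_width: 0.0912
finger_force: 0.0
t: 4.25
position: [0.4968, 0.2425, 0.0226]
orientation: [-180.0, -0.0, 125.4]
contact_force: [0.5, -0.0, -1.0]
gripper_width: 0.0407
finger_force: 0.0
t: 4.92
position: [0.4971, 0.2426, 0.0227]
orientation: [180.0, 0.0, 125.3]
contact_force: [2.0, 0.8, -1.4]
gripper_width: 0.0296
finger_force: 35.0
pos [0.497  0.2426 0.0227] ori [180.    0.  125.4] mm [  -3.9    1.  -127.3] units [-0.0048  0.0012 -0.1591] turn None
((43.5, 49.5), 21.50591278076172) (31, 32, 32, 38)
```

Gripped at 29.6 mm across flats. Lift and overlay a rim model on the top/side pictures to fix the pot.

```bash
python3 -m inch '[{"dx":0,"dy":0,"dz":-0.01,"turn":0},{"dx":0,"dy":0,"dz":-0.02,"turn":0},{"dx":0,"dy":0,"dz":-0.03,"turn":0},{"dx":0,"dy":0,"dz":-0.04,"turn":0},{"dx":0,"dy":0,"dz":-0.03,"turn":0},{"dx":0,"dy":0,"dz":-0.02,"turn":0},{"dx":0,"dy":0,"dz":-0.01,"turn":0},{"dx":0,"dy":0,"dz":0,"turn":0}]' && python3 - <<'E'
from h import *
go(.577,.042,.15)
t=np.load("pics/top0.npz");s=np.load("pics/side0.npz")
a=np.linspace(0,2*np.pi,200);T=[]
nut=(.497,.2426,.018)
for d,(x0,y0) in [(t,(135,195)),(s,(320,145))]:
    w,h=(180,120) if d is t else (130,130)
    k=400/w if d is t else 400/w
    c=cv2.resize(d["color"][y0:y0+h,x0:x0+w,::-1],None,fx=k,fy=k,interpolation=cv2.INTER_CUBIC)
    for C,r in [((.575,.043,.06),.058),(nut,.060)]:
        P=np.array([proj(d,[C[0]+r*np.cos(b),C[1]+r*np.sin(b),C[2]]) for b in a])
        cv2.polylines(c,[((P-[x0,y0]+.5)*k).round().astype(int)],True,(0,0,255),1)
    T.append(cv2.copyMakeBorder(c,0,400-c.shape[0],0,0,0))
cv2.imwrite("pics/ov.png",np.hstack(T))
E
```

```text
t: 5.63
position: [0.4973, 0.2426, 0.1522]
orientation: [179.9, 0.0, 125.4]
contact_force: [1.0, 0.7, -4.3]
gripper_width: 0.0299
finger_force: 35.0
pos [0.4973 0.2426 0.1522] ori [179.9   0.  125.4] mm [-209.7  -51.1    2.3] units [-0.2622 -0.0639  0.0028] turn None
```

View pics/ov.png

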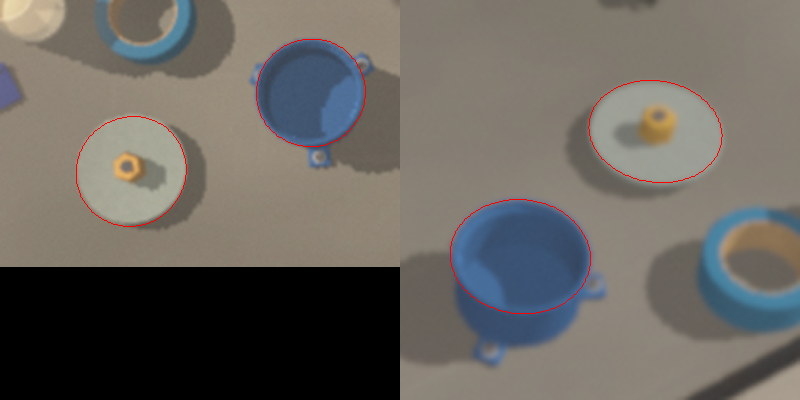

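Overlay matches both views: the rim circle at (0.575, 0.043) fits, as does the cover at its gripped place. Carry over.

```bash
python3 -m inch '[{"dx":-0.015,"dy":-0.004,"dz":0,"turn":0},{"dx":-0.035,"dy":-0.009,"dz":0,"turn":0},{"dx":-0.045,"dy":-0.011,"dz":0,"turn":0},{"dx":-0.045,"dy":-0.011,"dz":0,"turn":0},{"dx":-0.045,"dy":-0.011,"dz":0,"turn":0},{"dx":-0.04,"dy":-0.01,"dz":0,"turn":0},{"dx":-0.025,"dy":-0.006,"dz":0,"turn":0},{"dx":-0.01,"dy":-0.003,"dz":0,"turn":0}]' && python3 -m inch '[{"dx":0,"dy":0,"dz":0.005,"turn":0},{"dx":0,"dy":0,"dz":0.02,"turn":0},{"dx":0,"dy":0,"dz":0.02,"turn":0},{"dx":0,"dy":0,"dz":0.015,"turn":0},{"dx":0,"dy":0,"dz":0.005,"turn":0},{"dx":0,"dy":0,"dz":0,"turn":0},{"dx":0,"dy":0,"dz":0,"turn":0},{"dx":0,"dy":0,"dz":0,"turn":0}]' && python3 - <<'E'
from h import *
go(.575,.043,.0727)
from cell import sensors
p=sensors.read_state()["position"]
T=[];a=np.linspace(0,2*np.pi,200)
for n,(x0,y0) in [("top",(225,185)),("side",(310,165))]:
    d=snap(n,n+"2")
    c=cv2.resize(d["color"][y0:y0+100,x0:x0+100,::-1],None,fx=4,fy=4,interpolation=cv2.INTER_CUBIC)
    for C,r,col in [((.575,.043,.06),.058,(0,0,255)),((p[0],p[1],p[2]-.0227+.018),.06,(0,255,0))]:
        P=np.array([proj(d,[C[0]+r*np.cos(b),C[1]+r*np.sin(b),C[2]]) for b in a])
        cv2.polylines(c,[((P-[x0,y0]+.5)*4).round().astype(int)],True,col,1)
    T.append(c)
cv2.imwrite("pics/ov2.png",np.hstack(T))
E
```

```text
t: 6.3
position: [0.5742, 0.0389, 0.1482]
orientation: [-179.8, -0.1, 125.2]
contact_force: [-0.2, 0.2, -3.9]
gripper_width: 0.0297
finger_force: 35.0
t: 6.97
position: [0.5755, 0.043, 0.0996]
orientation: [179.9, 0.1, 125.4]
contact_force: [-0.2, 0.8, -3.7]
gripper_width: 0.0296
finger_force: 35.0
pos [0.5755 0.043  0.0996] ori [1.799e+02 1.000e-01 1.254e+02] mm [ 0.3 -0.4 26.9] units [ 0.0003 -0.0005  0.0336] turn None
```

View pics/ov2.png

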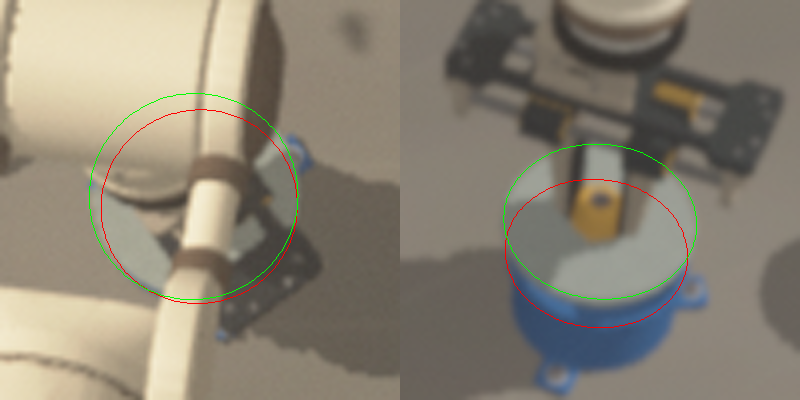

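The disc hangs level and its model circle (green) matches the picture over the pot. Lower gently.

```bash
python3 -m inch '[{"dx":0,"dy":0,"dz":0.005,"turn":0},{"dx":0,"dy":0,"dz":0.005,"turn":0},{"dx":0,"dy":0,"dz":0.005,"turn":0},{"dx":0,"dy":0,"dz":0.004,"turn":0},{"dx":0,"dy":0,"dz":0.003,"turn":0},{"dx":0,"dy":0,"dz":0.003,"turn":0},{"dx":0,"dy":0,"dz":0.003,"turn":0},{"dx":0,"dy":0,"dz":0,"turn":0}]' && python3 -m inch '[{"dx":0,"dy":0,"dz":0.0015,"turn":0},{"dx":0,"dy":0,"dz":0.0015,"turn":0},{"dx":0,"dy":0,"dz":0.001,"turn":0},{"dx":0,"dy":0,"dz":0.001,"turn":0},{"dx":0,"dy":0,"dz":0,"turn":0},{"dx":0,"dy":0,"dz":0,"turn":0},{"dx":0,"dy":0,"dz":0,"turn":0},{"dx":0,"dy":0,"dz":0,"turn":0}]'
```

```text
t: 7.73
position: [0.5744, 0.0428, 0.0755]
orientation: [-180.0, -0.0, 125.4]
contact_force: [-0.5, 0.4, -4.4]
gripper_width: 0.0298
finger_force: 35.0
t: 8.4
position: [0.5749, 0.0428, 0.0729]
orientation: [180.0, 0.0, 125.4]
contact_force: [-4.2, 0.1, 4.9]
gripper_width: 0.0294
finger_force: 35.0
```

Contact taken (z force changed sign at TCP 0.0729 = expected seat). Release, rise, check.

```bash
python3 -m inch '[{"dx":0,"dy":0,"dz":0,"turn":0},{"dx":0,"dy":0,"dz":0,"turn":0},{"dx":0,"dy":0,"dz":0,"turn":0},{"dx":0,"dy":0,"dz":0,"turn":0},{"dx":0,"dy":0,"dz":0,"turn":0},{"dx":0,"dy":0,"dz":0,"turn":0},{"dx":0,"dy":0,"dz":0,"turn":0},{"dx":0,"dy":0,"dz":0,"turn":0}]' 1 && python3 -m inch '[{"dx":0,"dy":0,"dz":-0.005,"turn":0},{"dx":0,"dy":0,"dz":-0.02,"turn":0},{"dx":0,"dy":0,"dz":-0.035,"turn":0},{"dx":0,"dy":0,"dz":-0.035,"turn":0},{"dx":0,"dy":0,"dz":-0.035,"turn":0},{"dx":0,"dy":0,"dz":-0.02,"turn":0},{"dx":0,"dy":0,"dz":0,"turn":0},{"dx":0,"dy":0,"dz":0,"turn":0}]' && python3 - <<'E'
from h import *
go(.446,-.111,.2,165.6)
d=snap("wrist","w4")
# brass nut and disc centroid
hsv=cv2.cvtColor(d["color"],cv2.COLOR_RGB2HSV)
m=cv2.inRange(hsv,(12,120,120),(30,255,255))
n,l,s,c=cv2.connectedComponentsWithStats(m)
for i in range(1,n):
    if s[i,4]>300: print(s[i],c[i],ray(d,*c[i],.088))
print(proj(d,[.575,.043,.092]))
cv2.imwrite("pics/w4c.png",cv2.resize(d["color"][100:340,160:480,::-1],None,fx=2.5,fy=2.5))
E
```

```text
t: 9.07
position: [0.5748, 0.0428, 0.0721]
orientation: [-180.0, -0.0, 125.3]
contact_force: [-0.1, 0.1, -0.1]
gripper_width: 0.0807
finger_force: 0.0
t: 9.73
position: [0.5753, 0.0427, 0.193]
orientation: [179.9, 0.1, 125.4]
contact_force: [-0.9, 0.7, -0.3]
gripper_width: 0.0921
finger_force: 0.0
pos [0.5753 0.0427 0.193 ] ori [1.799e+02 1.000e-01 1.254e+02] mm [ -50.6 -194.4   -7.3] units [-0.0632 -0.243  -0.0091] turn -1.405
[ 305  217   39   45 1079] [323.80908248 237.92585728] [0.572  0.0438 0.088 ]
[  52  274   70   48 2126] [ 87.10112888 299.80526811] [ 0.4518 -0.1016  0.088 ]
[  49  341   53   80 1998] [ 69.88338338 381.08458458] [ 0.4726 -0.1739  0.088 ]
[ 550  342   51   79 1882] [580.0727949  381.01434644] [0.812  0.0669 0.088 ]
[ 296  438  344   13 1674] [514.51911589 446.9265233 ] [ 0.8119 -0.0119  0.088 ]
[326.5073189  242.40426892]
```

View pics/w4c.png

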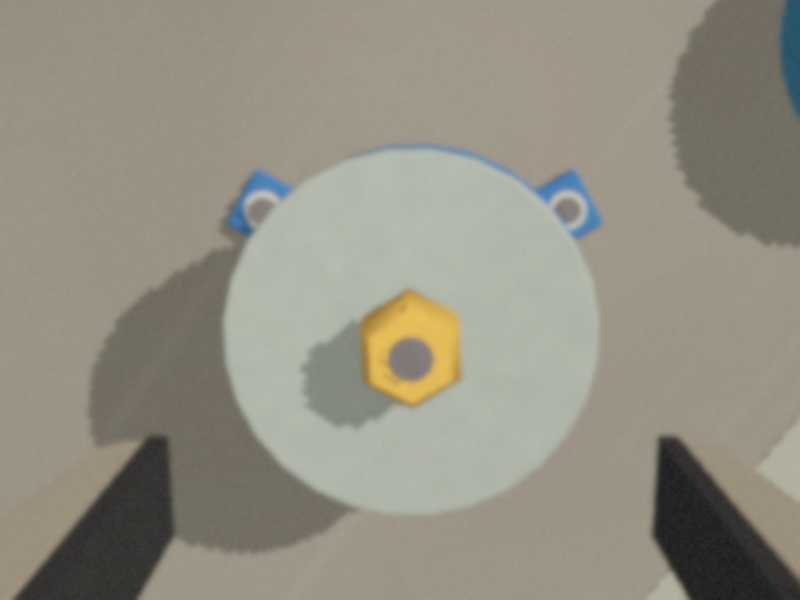

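Cover sits level on the rim; stud at full (324,244) versus predicted (326.5,242). Go above the first key.

```bash
python3 -m inch '[{"dx":-0.0105,"dy":-0.0405,"dz":-0.0015,"turn":0},{"dx":-0.0105,"dy":-0.0405,"dz":-0.0015,"turn":0},{"dx":-0.0105,"dy":-0.0405,"dz":-0.0015,"turn":0},{"dx":-0.0105,"dy":-0.0405,"dz":-0.0015,"turn":0},{"dx":-0.0105,"dy":-0.0405,"dz":-0.0015,"turn":0},{"dx":-0.0105,"dy":-0.0405,"dz":-0.0015,"turn":0},{"dx":0,"dy":0,"dz":0,"turn":-0.2},{"dx":0,"dy":0,"dz":0,"turn":-0.2}]' && python3 -m inch '[{"dx":0,"dy":0,"dz":0,"turn":-0.2},{"dx":0,"dy":0,"dz":0,"turn":-0.2},{"dx":0,"dy":0,"dz":0,"turn":-0.2},{"dx":0,"dy":0,"dz":0,"turn":-0.2},{"dx":0,"dy":0,"dz":0,"turn":-0.2},{"dx":0,"dy":0,"dz":0,"turn":0},{"dx":0,"dy":0,"dz":0,"turn":0},{"dx":0,"dy":0,"dz":0,"turn":0}]' && cat > key.py <<'E'
from h import *
import sys
d=snap("wrist",sys.argv[1]); x,y=map(float,sys.argv[2:4])
hsv=cv2.cvtColor(d["color"],cv2.COLOR_RGB2HSV)
m=cv2.inRange(hsv,(5,170,150),(13,255,255))
print("pred",proj(d,[x,y,.091]))
cs,_=cv2.findContours(m,0,2)
for k in cs:
    if cv2.contourArea(k)>250:
        B=cv2.boxPoints(cv2.minAreaRect(k)); W=np.array([ray(d,*b,.091) for b in B])
        e=[W[1]-W[0],W[2]-W[1]]; L=max(e,key=np.linalg.norm)
        print("area",cv2.contourArea(k),"c",W.mean(0),"sizes",[np.linalg.norm(v).round(4) for v in e],"yaw",np.degrees(np.arctan2(L[1],L[0]))%180)
        np.save("pics/cnt.npy",k)
E
python3 key.py w5 .446 -.111; python3 -c "
from h import *
d=np.load('pics/w4.npz');print(ray(d,324,244,.092));go(.446,-.111,.2)"
```

```text
t: 10.45
position: [0.4433, -0.1116, 0.1972]
orientation: [-179.9, -0.2, 136.9]
contact_force: [1.3, 0.1, -0.9]
gripper_width: 0.092
finger_force: 0.0
t: 11.12
position: [0.4448, -0.1105, 0.1983]
orientation: [180.0, -0.1, 165.3]
contact_force: [-0.2, 0.4, -0.3]
gripper_width: 0.0921
finger_force: 0.0
pred [325.64456253 244.21008681]
[0.5742 0.041  0.092 ]
pos [ 0.445  -0.1106  0.1986] ori [ 1.800e+02 -1.000e-01  1.653e+02] mm [-1.1 -0.2 -1.4] units [-0.0014 -0.0002 -0.0018] turn None
```

```bash
sed -i 's/(5,170,150),(13,255,255)/(4,130,190),(17,255,255)/; s/d=snap("wrist",sys.argv\[1\]);/d=snap("wrist",sys.argv[1]) if len(sys.argv)<5 else dict(np.load("pics\/"+sys.argv[1]+".npz"));/' key.py
python3 key.py w5 .446 -.111 old; python3 -c "
import cv2
c=cv2.imread('pics/w5.png');h=cv2.cvtColor(c,cv2.COLOR_BGR2HSV)
print(h[244,325],h[235,325],h[255,325],h[244,280],h[244,370])"
```

```text
pred [325.64456253 244.21008681]
area 2159.0 c [ 0.43255 -0.3036   0.091  ] sizes [np.float64(0.0413), np.float64(0.0391)] yaw 117.06110613747323
[ 20 224 255] [ 21 232 255] [ 21 234 255] [ 21  37 130] [ 20  36 171]
```

```bash
sed -i 's/(4,130,190),(17,255,255)/(5,170,160),(25,255,255)/; s/contourArea(k)>250/contourArea(k)>250 and cv2.pointPolygonTest(k,tuple(proj(d,[x,y,.091])),True)>-60/' key.py
sed -i 's/    if cv2/    np.set_printoptions(suppress=True)\n    if cv2/; s/        np.save.*/        print(cv2.approxPolyDP(k,3,True)[:,0].tolist())/' key.py
python3 key.py w5 .446 -.111 old
```

```text
pred [325.64456253 244.21008681]
area 789.0 c [ 0.444525 -0.11405   0.091   ] sizes [np.float64(0.0404), np.float64(0.0126)] yaw 162.55281157671777
[[317, 217], [312, 267], [327, 269], [330, 220]]
```

Tab found at about (0.446,-0.113), yaw ~162°. Descend and grip.

```bash
python3 -m inch '[{"dx":-0.0023,"dy":-0.0028,"dz":0,"turn":0.13},{"dx":0,"dy":0,"dz":0.035,"turn":0},{"dx":0,"dy":0,"dz":0.035,"turn":0},{"dx":0,"dy":0,"dz":0.035,"turn":0},{"dx":0,"dy":0,"dz":0.03,"turn":0},{"dx":0,"dy":0,"dz":0.025,"turn":0},{"dx":0,"dy":0,"dz":0.013,"turn":0},{"dx":0,"dy":0,"dz":0.005,"turn":0}]' && python3 -m inch '[{"dx":0,"dy":0,"dz":0,"turn":0},{"dx":0,"dy":0,"dz":0,"turn":0},{"dx":0,"dy":0,"dz":0,"turn":0},{"dx":0,"dy":0,"dz":0,"turn":0},{"dx":0,"dy":0,"dz":0,"turn":0},{"dx":0,"dy":0,"dz":0,"turn":0},{"dx":0,"dy":0,"dz":0,"turn":0},{"dx":0,"dy":0,"dz":0,"turn":0}]' 0 25 && python3 -m inch '[{"dx":0,"dy":0,"dz":0,"turn":0},{"dx":0,"dy":0,"dz":0,"turn":0},{"dx":0,"dy":0,"dz":0,"turn":0},{"dx":0,"dy":0,"dz":0,"turn":0},{"dx":0,"dy":0,"dz":0,"turn":0},{"dx":0,"dy":0,"dz":0,"turn":0},{"dx":0,"dy":0,"dz":0,"turn":0},{"dx":0,"dy":0,"dz":0,"turn":0}]' && python3 -c "
from h import *
go(.575,.0425,.22,185.4)
d=snap('wrist','w6')
t=snap('top','t3')"
```

```text
t: 11.83
position: [0.4453, -0.1127, 0.0551]
orientation: [180.0, -0.2, 161.7]
contact_force: [0.3, 0.3, 0.7]
gripper_width: 0.092
finger_force: 0.0
t: 12.5
position: [0.4467, -0.1135, 0.0572]
orientation: [-180.0, 0.0, 161.7]
contact_force: [0.1, -0.3, -0.8]
gripper_width: 0.0408
finger_force: 0.0
t: 13.17
position: [0.4466, -0.1134, 0.0569]
orientation: [180.0, -0.0, 161.7]
contact_force: [-0.6, -0.5, -0.1]
gripper_width: 0.0136
finger_force: 25.0
pos [ 0.4466 -0.1134  0.0569] ori [180.   -0.  161.7] mm [ -73.1  188.3 -163.1] units [-0.0914  0.2354 -0.2038] turn -0.826
```

Gripped (13.6 mm). Lift a little, and estimate the tab's offset along tool x from the wrist view.

```bash
python3 - <<'E'
from h import *
d=np.load("pics/w6.npz"); c=d["color"]
hsv=cv2.cvtColor(c,cv2.COLOR_RGB2HSV)
m=cv2.inRange(hsv,(5,150,120),(25,255,255))
s=sensors.read_state(); r=R.from_euler('xyz',s["orientation"],degrees=True)
for x in (-.018,0,.018): 
  for z in (.091,.049): 
    P=s["position"].copy(); P[2]=z; print(x,z,proj(d,P+r.apply([x,0,0])).round(1))
cs,_=cv2.findContours(m,0,2)
for k in cs:
    if cv2.contourArea(k)>100 and 200<k[:,0,0].mean()<440: print(cv2.contourArea(k),cv2.approxPolyDP(k,2,True)[:,0].tolist())
E
python3 -m inch '[{"dx":0,"dy":0,"dz":-0.01,"turn":0},{"dx":0,"dy":0,"dz":-0.025,"turn":0},{"dx":0,"dy":0,"dz":-0.04,"turn":0},{"dx":0,"dy":0,"dz":-0.04,"turn":0},{"dx":0,"dy":0,"dz":-0.04,"turn":0},{"dx":0,"dy":0,"dz":-0.03,"turn":0},{"dx":0,"dy":0,"dz":-0.01,"turn":0},{"dx":0,"dy":0,"dz":0,"turn":0}]'
```

```text
-0.018 0.091 [327.1 372. ]
-0.018 0.049 [326.6 324.5]
0 0.091 [327.2 330.9]
0 0.049 [326.7 291.1]
0.018 0.091 [327.3 287.2]
0.018 0.049 [326.8 256.1]
3298.0 [[313, 262], [306, 293], [308, 358], [341, 358], [342, 277], [336, 262]]
t: 13.93
position: [0.4478, -0.114, 0.2153]
orientation: [-179.9, 0.3, 161.7]
contact_force: [0.4, -0.1, -2.6]
gripper_width: 0.014
finger_force: 25.0
```

```bash
python3 - <<'E'
from h import *
d=np.load("pics/w6.npz"); c=d["color"].astype(int)
print([(v,c[v,316:336].mean(0).astype(int).tolist()) for v in range(252,302,2)])
print([(v,c[v,316:336].mean(0).astype(int).tolist()) for v in range(346,368,2)])
E
```

```text
[(252, [156, 150, 146]), (254, [186, 181, 172]), (256, [226, 221, 210]), (258, [232, 227, 215]), (260, [218, 196, 179]), (262, [209, 128, 56]), (264, [208, 121, 29]), (266, [208, 122, 28]), (268, [209, 122, 29]), (270, [209, 122, 29]), (272, [209, 122, 29]), (274, [209, 121, 28]), (276, [209, 121, 26]), (278, [209, 122, 29]), (280, [209, 121, 28]), (282, [208, 123, 30]), (284, [208, 122, 26]), (286, [208, 123, 27]), (288, [209, 123, 27]), (290, [215, 127, 27]), (292, [229, 137, 29]), (294, [235, 144, 31]), (296, [236, 145, 30]), (298, [237, 146, 30]), (300, [237, 146, 31])]
[(346, [237, 144, 30]), (348, [237, 145, 29]), (350, [238, 145, 32]), (352, [237, 144, 29]), (354, [237, 145, 32]), (356, [237, 144, 32]), (358, [214, 131, 56]), (360, [118, 98, 86]), (362, [97, 97, 93]), (364, [104, 102, 98]), (366, [115, 113, 108])]
```

```bash
python3 -m inch '[{"dx":0,"dy":0,"dz":0,"turn":-0.1},{"dx":0,"dy":0,"dz":0,"turn":-0.2},{"dx":0,"dy":0,"dz":0,"turn":-0.2},{"dx":0,"dy":0,"dz":0,"turn":-0.2},{"dx":0,"dy":0,"dz":0,"turn":-0.126},{"dx":0,"dy":0,"dz":0,"turn":0},{"dx":0,"dy":0,"dz":0,"turn":0},{"dx":0,"dy":0,"dz":0,"turn":0}]' && python3 -c "
from h import *
go(.573,.0421,.2,185.4)"
```

```text
t: 14.6
position: [0.4459, -0.1131, 0.2117]
orientation: [179.9, -0.1, -174.7]
contact_force: [-0.1, 0.6, -1.5]
gripper_width: 0.0138
finger_force: 25.0
pos [ 0.4459 -0.1131  0.2117] ori [ 1.799e+02 -1.000e-01 -1.747e+02] mm [-140.9  142.8   11.6] units [-0.1761  0.1784  0.0145] turn -0.004
```

```bash
python3 -m inch '[{"dx":-0.01,"dy":0.01,"dz":0,"turn":0},{"dx":-0.025,"dy":0.025,"dz":0,"turn":0},{"dx":-0.03,"dy":0.031,"dz":0,"turn":0},{"dx":-0.031,"dy":0.031,"dz":0,"turn":0},{"dx":-0.03,"dy":0.031,"dz":0,"turn":0},{"dx":-0.03,"dy":0.03,"dz":0,"turn":0},{"dx":-0.015,"dy":0.015,"dz":0.005,"turn":0},{"dx":-0.005,"dy":0.005,"dz":0.0095,"turn":0}]' && python3 -m inch '[{"dx":0,"dy":0,"dz":0.02,"turn":0},{"dx":0,"dy":0,"dz":0.02,"turn":0},{"dx":0,"dy":0,"dz":0.006,"turn":0},{"dx":0,"dy":0,"dz":0,"turn":0},{"dx":0,"dy":0,"dz":0,"turn":0},{"dx":0,"dy":0,"dz":0,"turn":0},{"dx":0,"dy":0,"dz":0,"turn":0},{"dx":0,"dy":0,"dz":0,"turn":0}]' && python3 - <<'E'
from h import *
go(.573,.0421,.1269,185.4)
p=sensors.read_state()["position"]
d=snap("side","s4"); print(proj(d,[.575,.0423,.09]),proj(d,[.575,.0423,.103]))
x0,y0=300,140
c=cv2.resize(d["color"][y0:y0+110,x0:x0+130,::-1],None,fx=6,fy=6,interpolation=cv2.INTER_CUBIC)[:600]
a=np.linspace(0,2*np.pi,7)+np.radians(5.4)
for C,rr,col in [((.575,.0423,.068),.0173,(255,255,0)),((.575,.0423,p[2]-.0569),.0266,(0,0,255)),((.575,.0423,p[2]-.0119),.0266,(0,0,255))]:
    P=np.array([proj(d,[C[0]+rr*np.cos(b),C[1]+rr*np.sin(b),C[2]]) for b in a])
    cv2.polylines(c,[((P-[x0,y0]+.5)*6).round().astype(int)],True,col,1)
cv2.imwrite("pics/s4c.png",c)
E
```

```text
t: 15.27
position: [0.5754, 0.0447, 0.2016]
orientation: [180.0, 0.1, -174.5]
contact_force: [0.6, -0.2, -2.4]
gripper_width: 0.0135
finger_force: 25.0
t: 15.93
position: [0.574, 0.0414, 0.1657]
orientation: [-180.0, 0.1, -174.6]
contact_force: [0.5, -0.6, -2.4]
gripper_width: 0.0136
finger_force: 25.0
pos [0.574  0.0414 0.1657] ori [-1.800e+02  1.000e-01 -1.746e+02] mm [ 1.   0.8 38.8] units [0.0012 0.001  0.0485] turn -0.001
[358.96422429 220.44759476] [359.28055601 217.34583026]
```

View pics/s4c.png

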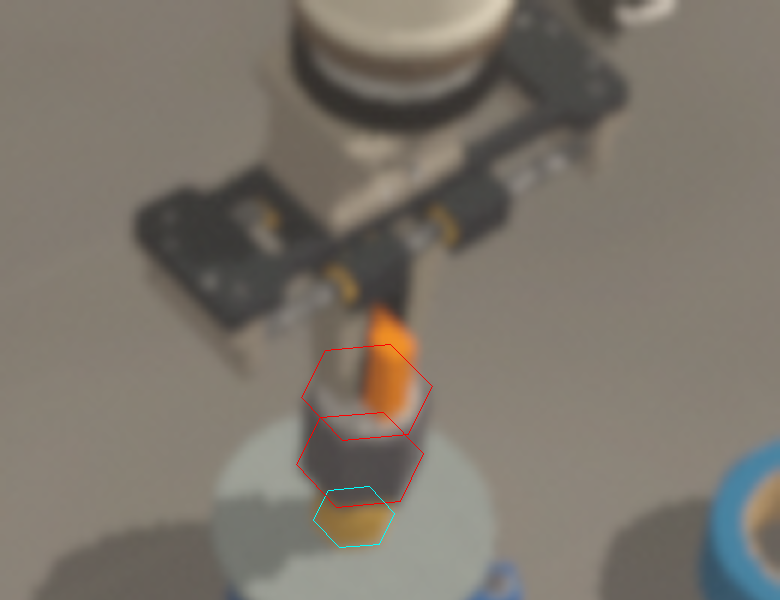

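Key barrel (red) and nut (cyan) models both match the picture, axes in line. Lower step by step, watching force.

```bash
python3 -m inch '[{"dx":0.001,"dy":0.001,"dz":0.004,"turn":0},{"dx":0,"dy":0,"dz":0.004,"turn":0},{"dx":0,"dy":0,"dz":0.004,"turn":0},{"dx":0,"dy":0,"dz":0.004,"turn":0},{"dx":0,"dy":0,"dz":0.004,"turn":0},{"dx":0,"dy":0,"dz":0.003,"turn":0},{"dx":0,"dy":0,"dz":0,"turn":0},{"dx":0,"dy":0,"dz":0,"turn":0}]' && python3 -m inch '[{"dx":0,"dy":0,"dz":0.002,"turn":0},{"dx":0,"dy":0,"dz":0.002,"turn":0},{"dx":0,"dy":0,"dz":0,"turn":0},{"dx":0,"dy":0,"dz":0,"turn":0},{"dx":0,"dy":0,"dz":0,"turn":0},{"dx":0,"dy":0,"dz":0,"turn":0},{"dx":0,"dy":0,"dz":0,"turn":0},{"dx":0,"dy":0,"dz":0,"turn":0}]'
```

```text
t: 16.65
position: [0.5725, 0.0424, 0.1472]
orientation: [180.0, -0.0, -174.6]
contact_force: [-3.7, 0.2, 5.3]
gripper_width: 0.0135
finger_force: 25.0
t: 17.32
position: [0.5739, 0.0424, 0.1469]
orientation: [-180.0, 0.2, -174.6]
contact_force: [-7.2, 1.7, 17.8]
gripper_width: 0.0141
finger_force: 25.0
```

Stopped at key bottom 0.090 = nut top with 18 N: this key is too small. Put it back where it stood.

```bash
python3 -m inch '[{"dx":0,"dy":0,"dz":-0.01,"turn":0},{"dx":0,"dy":0,"dz":-0.02,"turn":0},{"dx":0,"dy":0,"dz":-0.03,"turn":0},{"dx":0,"dy":0,"dz":-0.01,"turn":0},{"dx":0.01,"dy":-0.01,"dz":0,"turn":0},{"dx":0.025,"dy":-0.025,"dz":0,"turn":0},{"dx":0.03,"dy":-0.03,"dz":0,"turn":0},{"dx":0.03,"dy":-0.03,"dz":0,"turn":0}]' && python3 -m inch '[{"dx":0.03,"dy":-0.03,"dz":0,"turn":0},{"dx":0.03,"dy":-0.03,"dz":0,"turn":0},{"dx":0.015,"dy":-0.015,"dz":0,"turn":0},{"dx":0.005,"dy":-0.008,"dz":0.01,"turn":0},{"dx":0,"dy":0,"dz":0.03,"turn":0},{"dx":0,"dy":0,"dz":0.04,"turn":0},{"dx":0,"dy":0,"dz":0.03,"turn":0},{"dx":0,"dy":0,"dz":0,"turn":0}]' && python3 -m inch '[{"dx":0,"dy":0,"dz":0,"turn":0},{"dx":0,"dy":0,"dz":0,"turn":0},{"dx":0,"dy":0,"dz":0,"turn":0},{"dx":0,"dy":0,"dz":0,"turn":0},{"dx":0,"dy":0,"dz":0,"turn":0},{"dx":0,"dy":0,"dz":0,"turn":0},{"dx":0,"dy":0,"dz":0,"turn":0},{"dx":0,"dy":0,"dz":0,"turn":0}]' && python3 -c "
from h import *
go(.4466,-.1134,.0569)"
```

```text
t: 17.98
position: [0.5019, -0.0412, 0.197]
orientation: [180.0, -0.1, -174.5]
contact_force: [1.0, -0.4, -2.2]
gripper_width: 0.0139
finger_force: 25.0
t: 18.65
position: [0.4418, -0.11, 0.1044]
orientation: [179.6, -0.6, -174.6]
contact_force: [-0.4, 0.9, -3.1]
gripper_width: 0.0139
finger_force: 25.0
t: 19.32
position: [0.4467, -0.1127, 0.1113]
orientation: [-180.0, 0.0, -174.6]
contact_force: [0.7, 0.2, -2.3]
gripper_width: 0.0139
finger_force: 25.0
pos [ 0.4467 -0.1127  0.1113] ori [-180.     0.  -174.6] mm [ 0.2 -0.7 54.4] units [ 0.0002 -0.0009  0.0679] turn None
```

```bash
python3 -m inch '[{"dx":0,"dy":0,"dz":0.015,"turn":0},{"dx":0,"dy":0,"dz":0.02,"turn":0},{"dx":0,"dy":0,"dz":0.015,"turn":0},{"dx":0,"dy":0,"dz":0.008,"turn":0},{"dx":0,"dy":0,"dz":0.004,"turn":0},{"dx":0,"dy":0,"dz":0.002,"turn":0},{"dx":0,"dy":0,"dz":0,"turn":0},{"dx":0,"dy":0,"dz":0,"turn":0}]' && python3 -m inch '[{"dx":0,"dy":0,"dz":0.002,"turn":0},{"dx":0,"dy":0,"dz":0.001,"turn":0},{"dx":0,"dy":0,"dz":0.001,"turn":0},{"dx":0,"dy":0,"dz":0,"turn":0},{"dx":0,"dy":0,"dz":0,"turn":0},{"dx":0,"dy":0,"dz":0,"turn":0},{"dx":0,"dy":0,"dz":0,"turn":0},{"dx":0,"dy":0,"dz":0,"turn":0}]'
```

```text
t: 19.98
position: [0.4471, -0.1129, 0.0605]
orientation: [-180.0, 0.1, -174.6]
contact_force: [-0.1, 0.3, -1.4]
gripper_width: 0.0139
finger_force: 25.0
t: 20.65
position: [0.4469, -0.1128, 0.0571]
orientation: [-180.0, 0.0, -174.6]
contact_force: [-2.3, 0.9, 5.7]
gripper_width: 0.0139
finger_force: 25.0
```

Standing on the bench. Release, rise, and go over to the other key (yaw target ~25°, i.e. tool 205°).

```bash
python3 -m inch '[{"dx":0,"dy":0,"dz":0,"turn":0},{"dx":0,"dy":0,"dz":0,"turn":0},{"dx":0,"dy":0,"dz":0,"turn":0},{"dx":0,"dy":0,"dz":0,"turn":0},{"dx":0,"dy":0,"dz":0,"turn":0},{"dx":0,"dy":0,"dz":0,"turn":0},{"dx":0,"dy":0,"dz":0,"turn":0},{"dx":0,"dy":0,"dz":0,"turn":0}]' 1 && python3 -m inch '[{"dx":0,"dy":0,"dz":-0.01,"turn":0},{"dx":0,"dy":0,"dz":-0.03,"turn":0},{"dx":0,"dy":0,"dz":-0.04,"turn":0},{"dx":0,"dy":0,"dz":-0.04,"turn":0},{"dx":0,"dy":0,"dz":-0.04,"turn":0},{"dx":0,"dy":0,"dz":-0.02,"turn":0},{"dx":0,"dy":0,"dz":0,"turn":0},{"dx":0,"dy":0,"dz":0,"turn":0}]' && python3 key.py w7 .447 -.113 && python3 -c "
from h import *
go(.440,-.3125,.2,205)"
```

```text
t: 21.32
position: [0.4465, -0.1126, 0.0566]
orientation: [180.0, -0.0, -174.6]
contact_force: [0.2, -0.2, -0.4]
gripper_width: 0.0648
finger_force: 0.0
t: 21.98
position: [0.447, -0.1129, 0.2015]
orientation: [-179.9, 0.1, -174.6]
contact_force: [-0.3, 0.8, -0.5]
gripper_width: 0.0921
finger_force: 0.0
pred [325.36556578 241.22078015]
area 796.5 c [ 0.44335 -0.1136   0.091  ] sizes [np.float64(0.0119), np.float64(0.0402)] yaw 5.71059313749965
[[320, 210], [317, 260], [331, 262], [332, 213]]
pos [ 0.4461 -0.1124  0.1999] ori [ 180.    -0.  -174.6] mm [ 2.490e+01 -1.987e+02 -1.000e-01] units [ 3.110e-02 -2.483e-01 -2.000e-04] turn -0.684
```

```bash
python3 -m inch '[{"dx":0.003,"dy":-0.025,"dz":0,"turn":0},{"dx":0.006,"dy":-0.045,"dz":0,"turn":0},{"dx":0.006,"dy":-0.048,"dz":0,"turn":0},{"dx":0.006,"dy":-0.048,"dz":0,"turn":0},{"dx":0.006,"dy":-0.048,"dz":0,"turn":0},{"dx":0.004,"dy":-0.034,"dz":0,"turn":0},{"dx":0,"dy":0,"dz":0,"turn":-0.2},{"dx":0,"dy":0,"dz":0,"turn":-0.2}]' && python3 -m inch '[{"dx":0,"dy":0,"dz":0,"turn":-0.2},{"dx":0,"dy":0,"dz":0,"turn":-0.084},{"dx":0,"dy":0,"dz":0,"turn":0},{"dx":0,"dy":0,"dz":0,"turn":0},{"dx":0,"dy":0,"dz":0,"turn":0},{"dx":0,"dy":0,"dz":0,"turn":0},{"dx":0,"dy":0,"dz":0,"turn":0},{"dx":0,"dy":0,"dz":0,"turn":0}]' && python3 key.py w8 .440 -.3125 && python3 - <<'E'
from h import *
go(.44,-.3125,.2,205)
def far(f,u,v,yaw):
    d=np.load(f"pics/{f}.npz"); a=np.radians(yaw); print(f,ray(d,u,v,.091)[:2]+.018*np.array([np.cos(a),np.sin(a)]))
far("w5",319.5,268.5,161.7); far("w7",324,261.5,185.4)
E
```

```text
t: 22.7
position: [0.439, -0.3132, 0.1978]
orientation: [179.7, -0.1, -163.0]
contact_force: [0.7, 0.4, 0.0]
gripper_width: 0.0919
finger_force: 0.0
t: 23.37
position: [0.4405, -0.3124, 0.2005]
orientation: [180.0, -0.0, -155.0]
contact_force: [0.2, -0.6, 0.2]
gripper_width: 0.0923
finger_force: 0.0
pred [324.7431149  241.31912605]
area 763.0 c [ 0.43425 -0.3191   0.091  ] sizes [np.float64(0.0117), np.float64(0.039)] yaw 25.18548828510099
[[314, 205], [312, 254], [327, 256], [327, 207]]
pos [ 0.4405 -0.3125  0.2006] ori [-180.   -0. -155.] mm [0.5 0.2 0.6] units [0.0006 0.0002 0.0007] turn -0.001
w5 [ 0.44611034 -0.11464814]
w7 [ 0.44507988 -0.11419395]
```

```bash
python3 - <<'E'
from h import *
d=np.load("pics/w8.npz"); s=sensors.read_state(); r=R.from_euler('xyz',s["orientation"],degrees=True)
print((r.inv().apply(ray(d,319.5,255.5,.091)-s["position"])*1000).round(1),"far edge; centre = x+18")
d=np.load("pics/w7.npz");r=R.from_euler('xyz',[180,0,185.4],degrees=True)
print((r.inv().apply(ray(d,324,261.5,.091)-[.4461,-.1124,.2])*1000).round(1))
E
```

```text
[-10.6  -3.8 109.6] far edge; centre = x+18
[-16.8  -1.7 109. ]
```

```bash
python3 -m inch '[{"dx":0.0085,"dy":-0.0028,"dz":0,"turn":0},{"dx":0,"dy":0,"dz":0.035,"turn":0},{"dx":0,"dy":0,"dz":0.035,"turn":0},{"dx":0,"dy":0,"dz":0.035,"turn":0},{"dx":0,"dy":0,"dz":0.03,"turn":0},{"dx":0,"dy":0,"dz":0.026,"turn":0},{"dx":0,"dy":0,"dz":0.013,"turn":0},{"dx":0,"dy":0,"dz":0.0055,"turn":0}]' && python3 -m inch '[{"dx":0,"dy":0,"dz":0,"turn":0},{"dx":0,"dy":0,"dz":0,"turn":0},{"dx":0,"dy":0,"dz":0,"turn":0},{"dx":0,"dy":0,"dz":0,"turn":0},{"dx":0,"dy":0,"dz":0,"turn":0},{"dx":0,"dy":0,"dz":0,"turn":0},{"dx":0,"dy":0,"dz":0,"turn":0},{"dx":0,"dy":0,"dz":0,"turn":0}]' 0 25 && python3 -m inch '[{"dx":0,"dy":0,"dz":0,"turn":0},{"dx":0,"dy":0,"dz":0,"turn":0},{"dx":0,"dy":0,"dz":0,"turn":0},{"dx":0,"dy":0,"dz":0,"turn":0},{"dx":0,"dy":0,"dz":0,"turn":0},{"dx":0,"dy":0,"dz":0,"turn":0},{"dx":0,"dy":0,"dz":0,"turn":0},{"dx":0,"dy":0,"dz":0,"turn":0}]' && python3 -c "
from h import *
go(.575,.0423,.2,185.4)
d=snap('wrist','w9');c=d['color'].astype(int)
s=sensors.read_state(); r=R.from_euler('xyz',s['orientation'],degrees=True)
for z in (.091,.049):
    P=s['position'].copy();P[2]=z;print(proj(d,P+r.apply([.018,0,0])))
g=c[240:310,316:336].mean(1)
print([(240+i,int(g[i,0]),int(g[i,2])) for i in range(0,70,2)])"
```

```text
t: 24.08
position: [0.4342, -0.3167, 0.0552]
orientation: [179.8, -0.1, -155.0]
contact_force: [-0.5, -1.0, -0.5]
gripper_width: 0.0921
finger_force: 0.0
t: 24.75
position: [0.4354, -0.3174, 0.0572]
orientation: [-180.0, 0.0, -155.0]
contact_force: [1.0, 0.2, 0.4]
gripper_width: 0.0404
finger_force: 0.0
t: 25.42
position: [0.4351, -0.3172, 0.0568]
orientation: [180.0, -0.0, -155.0]
contact_force: [-0.2, 0.6, -2.1]
gripper_width: 0.0139
finger_force: 25.0
pos [ 0.4351 -0.3172  0.0568] ori [ 180.   -0. -155.] mm [-278.6  266.8 -143.1] units [-0.3483  0.3335 -0.1789] turn 0.684
[324.55980529 288.25094267]
[324.54976693 256.92734148]
[(240, 97, 92), (242, 101, 96), (244, 108, 103), (246, 115, 109), (248, 117, 111), (250, 119, 112), (252, 130, 121), (254, 167, 154), (256, 188, 174), (258, 191, 176), (260, 201, 151), (262, 212, 49), (264, 213, 30), (266, 213, 29), (268, 213, 30), (270, 213, 30), (272, 214, 31), (274, 214, 31), (276, 214, 30), (278, 214, 30), (280, 214, 29), (282, 214, 31), (284, 214, 28), (286, 214, 29), (288, 214, 29), (290, 222, 29), (292, 235, 30), (294, 241, 33), (296, 243, 34), (298, 243, 31), (300, 243, 32), (302, 243, 33), (304, 243, 33), (306, 243, 33), (308, 243, 33)]
```

Gripped. Lift and turn, then carry to above the nut.

```bash
python3 -m inch '[{"dx":0,"dy":0,"dz":-0.01,"turn":0},{"dx":0,"dy":0,"dz":-0.025,"turn":0},{"dx":0,"dy":0,"dz":-0.04,"turn":0.1},{"dx":0,"dy":0,"dz":-0.04,"turn":0.2},{"dx":0,"dy":0,"dz":-0.035,"turn":0.2},{"dx":0,"dy":0,"dz":-0.02,"turn":0.184},{"dx":0,"dy":0,"dz":-0.01,"turn":0},{"dx":0,"dy":0,"dz":0,"turn":0}]' && python3 -m inch '[{"dx":0,"dy":0,"dz":0,"turn":0},{"dx":0,"dy":0,"dz":0,"turn":0},{"dx":0,"dy":0,"dz":0,"turn":0},{"dx":0,"dy":0,"dz":0,"turn":0},{"dx":0,"dy":0,"dz":0,"turn":0},{"dx":0,"dy":0,"dz":0,"turn":0},{"dx":0,"dy":0,"dz":0,"turn":0},{"dx":0,"dy":0,"dz":0,"turn":0}]' && python3 -c "
from h import *
go(.574,.0424,.2,185.4)"
```

```text
t: 26.13
position: [0.4361, -0.3183, 0.2035]
orientation: [-179.8, 0.1, -174.5]
contact_force: [0.0, -0.8, -2.6]
gripper_width: 0.0135
finger_force: 25.0
t: 26.8
position: [0.4353, -0.3174, 0.2009]
orientation: [180.0, -0.0, -174.6]
contact_force: [0.7, 0.3, -1.4]
gripper_width: 0.0139
finger_force: 25.0
pos [ 0.4353 -0.3174  0.2009] ori [ 180.    -0.  -174.6] mm [-172.   345.1    0.9] units [-0.215   0.4314  0.0012] turn 0.0
```

```bash
python3 -m inch '[{"dx":-0.01,"dy":0.02,"dz":0,"turn":0},{"dx":-0.015,"dy":0.03,"dz":0,"turn":0},{"dx":-0.02,"dy":0.04,"dz":0,"turn":0},{"dx":-0.02,"dy":0.04,"dz":0,"turn":0},{"dx":-0.02,"dy":0.04,"dz":0,"turn":0},{"dx":-0.02,"dy":0.04,"dz":0,"turn":0},{"dx":-0.02,"dy":0.04,"dz":0,"turn":0},{"dx":-0.02,"dy":0.04,"dz":0,"turn":0}]' && python3 -m inch '[{"dx":-0.02,"dy":0.04,"dz":0,"turn":0},{"dx":-0.02,"dy":0.04,"dz":0,"turn":0},{"dx":-0.015,"dy":0.03,"dz":0,"turn":0},{"dx":-0.01,"dy":0.02,"dz":0,"turn":0},{"dx":-0.005,"dy":0.011,"dz":0.005,"turn":0},{"dx":0,"dy":0,"dz":0.02,"turn":0},{"dx":0,"dy":0,"dz":0.02,"turn":0},{"dx":0,"dy":0,"dz":0,"turn":0}]' && python3 -m inch '[{"dx":0,"dy":0,"dz":0,"turn":0},{"dx":0,"dy":0,"dz":0,"turn":0},{"dx":0,"dy":0,"dz":0,"turn":0},{"dx":0,"dy":0,"dz":0,"turn":0},{"dx":0,"dy":0,"dz":0,"turn":0},{"dx":0,"dy":0,"dz":0,"turn":0},{"dx":0,"dy":0,"dz":0,"turn":0},{"dx":0,"dy":0,"dz":0,"turn":0}]' && python3 -c "
from h import *
go(.574,.0424,.1248,185.4)"
```

```text
t: 27.47
position: [0.5294, -0.0738, 0.2012]
orientation: [-180.0, 0.0, -174.6]
contact_force: [0.5, -0.4, -2.1]
gripper_width: 0.014
finger_force: 25.0
t: 28.13
position: [0.5716, 0.042, 0.1611]
orientation: [179.9, -0.4, -174.6]
contact_force: [-0.6, -0.2, -3.2]
gripper_width: 0.0137
finger_force: 25.0
t: 28.8
position: [0.5742, 0.042, 0.1652]
orientation: [-180.0, 0.0, -174.6]
contact_force: [0.4, -0.9, -2.1]
gripper_width: 0.0141
finger_force: 25.0
pos [0.5742 0.042  0.1652] ori [-180.     0.  -174.6] mm [ 0.1  0.4 40.4] units [0.0002 0.0005 0.0504] turn -0.0
```

```bash
python3 -m inch '[{"dx":0,"dy":0.0005,"dz":0.004,"turn":0},{"dx":0,"dy":0,"dz":0.004,"turn":0},{"dx":0,"dy":0,"dz":0.004,"turn":0},{"dx":0,"dy":0,"dz":0.004,"turn":0},{"dx":0,"dy":0,"dz":0.004,"turn":0},{"dx":0,"dy":0,"dz":0.003,"turn":0},{"dx":0,"dy":0,"dz":0,"turn":0},{"dx":0,"dy":0,"dz":0,"turn":0}]' && python3 -m inch '[{"dx":0,"dy":0,"dz":0.002,"turn":0},{"dx":0,"dy":0,"dz":0.002,"turn":0},{"dx":0,"dy":0,"dz":0.002,"turn":0},{"dx":0,"dy":0,"dz":0,"turn":0},{"dx":0,"dy":0,"dz":0,"turn":0},{"dx":0,"dy":0,"dz":0,"turn":0},{"dx":0,"dy":0,"dz":0,"turn":0},{"dx":0,"dy":0,"dz":0,"turn":0}]'
```

```text
t: 29.47
position: [0.5739, 0.0425, 0.1464]
orientation: [180.0, -0.0, -174.6]
contact_force: [-0.2, 0.4, -1.7]
gripper_width: 0.0139
finger_force: 25.0
t: 30.13
position: [0.574, 0.0424, 0.1418]
orientation: [-180.0, -0.0, -174.6]
contact_force: [0.8, -0.1, -2.3]
gripper_width: 0.0137
finger_force: 25.0
```

It slips over freely. Continue down.

```bash
python3 -m inch '[{"dx":0,"dy":0,"dz":0.003,"turn":0},{"dx":0,"dy":0,"dz":0.003,"turn":0},{"dx":0,"dy":0,"dz":0.003,"turn":0},{"dx":0,"dy":0,"dz":0.003,"turn":0},{"dx":0,"dy":0,"dz":0,"turn":0},{"dx":0,"dy":0,"dz":0,"turn":0},{"dx":0,"dy":0,"dz":0,"turn":0},{"dx":0,"dy":0,"dz":0,"turn":0}]' && python3 -m inch '[{"dx":0,"dy":0,"dz":0.0025,"turn":0},{"dx":0,"dy":0,"dz":0.0025,"turn":0},{"dx":0,"dy":0,"dz":0.0025,"turn":0},{"dx":0,"dy":0,"dz":0.001,"turn":0},{"dx":0,"dy":0,"dz":0,"turn":0},{"dx":0,"dy":0,"dz":0,"turn":0},{"dx":0,"dy":0,"dz":0,"turn":0},{"dx":0,"dy":0,"dz":0,"turn":0}]'
```

```text
t: 30.8
position: [0.5737, 0.0426, 0.1318]
orientation: [180.0, -0.0, -174.6]
contact_force: [-1.1, -1.3, -1.5]
gripper_width: 0.0141
finger_force: 25.0
t: 31.47
position: [0.5741, 0.0425, 0.1252]
orientation: [180.0, 0.0, -174.6]
contact_force: [-0.5, -1.8, -2.2]
gripper_width: 0.014
finger_force: 25.0
```

```bash
python3 -m inch '[{"dx":0,"dy":0,"dz":0.0008,"turn":0},{"dx":0,"dy":0,"dz":0.0007,"turn":0},{"dx":0,"dy":0,"dz":0,"turn":0},{"dx":0,"dy":0,"dz":0,"turn":0},{"dx":0,"dy":0,"dz":0,"turn":0},{"dx":0,"dy":0,"dz":0,"turn":0},{"dx":0,"dy":0,"dz":0,"turn":0},{"dx":0,"dy":0,"dz":0,"turn":0}]' && python3 -c "
from h import *
s=snap('side','s9');t=snap('top','t9')
w=snap('wrist','w10')
h=cv2.cvtColor(t['color'],cv2.COLOR_RGB2HSV)
n,l,st,c=cv2.connectedComponentsWithStats(cv2.inRange(h,(5,150,160),(20,255,255)))
for i in range(1,n):
    if st[i,4]>30: print(st[i],ray(t,*c[i],.091))"
```

```text
t: 32.13
position: [0.5743, 0.0425, 0.125]
orientation: [-180.0, 0.0, -174.6]
contact_force: [-4.4, -1.9, 5.6]
gripper_width: 0.0137
finger_force: 25.0
[338 280   8  17  99] [ 0.4488 -0.1128  0.091 ]
```

Seated: the key's underside is at 0.068 with light contact force. The other key's tab shows at its place, upright. Hand in.

```bash
python3 -c "
from cell import bot
print(bot.close_job())"
```

```text
the job is handed in; nothing more can be done
None
```

The job is handed in, with no verdict returned: the cover sits level on the pot, the fitting key is gripped and seated fully over the nut, and the other key (too small, it stopped on top of the nut) stands back upright on the bench.

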